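# Lock the centrifuge drive and grease its bearing

## Task

Lock the centrifuge drive unit by moving the thick-headed lock pin from its wooden stand, end-down and fully home, into the hole of the unit's square lock block, and let go of it. Then take the push-type hand greaser, press its mouth squarely onto the unit's tilted grease nipple until it snaps over the nipple's head and the spring collar below is all the way down, and finish while still gripping the greaser and pushing it there against the spring: do not let it come back up or let go. Leave the other things on the bench where they are.

Things in the scene. Friction and masses are not known exactly. Their poses are not given: they have to be found in the camera images.
- pin: loose lock pin, at first upright in the stand: steel shank, diameter 12, length 45 mm, 3 mm chamfered foot; above it a black cylindrical head, diameter 24, height 40 mm (85 mm in all, about 90 g). When home, the head's flat underside rests on the rim of the hole; it starts seated so in the stand, too. Origin: centre of the foot; z along the pin towards the head.
- stand: fixed wooden block, 110 x 56 x 52 mm, with two holes 48 mm deep in a row along its own x: the lock pin's hole at x = -28 mm, another at x = +32 mm that holds the drift. Origin: centre of the underside; z up.
- drift: bystander: plain headless dark steel rod, diameter 10 mm, length 100 mm, standing in the stand's other hole, 60 mm from the lock pin, its top about 104 mm above the bench. Origin: centre of its foot.
- greaser: loose push-type greaser, at first upright, mouth down on the bench; round, 95 mm long, 220 g. From the mouth: steel sleeve, outer diameter 32, 0 to 30 mm, bore depth 28 mm, diameter 17 at the 3 mm lip, 22 behind; flange, diameter 44, 30 to 37 mm; aluminium grip, diameter 26, 37 to 95 mm. Fingertips just above the flange bear on it when pushing. Origin: centre of the mouth; z along its axis towards the grip.
- unit: fixed drive unit: base plate 150 (x) x 190 (y) x 12 mm; round white bearing housing, diameter 104 mm, at x = 20, y = -45 mm, with steel hub and shaft stub up to 77 mm above the bench; square aluminium lock block 52 x 52 mm at x = -20, y = 55 mm, top at 62 mm; nipple on a white boss at x = -30, y = -45 mm, leaning to the unit's -x. Origin: centre of the plate's underside; z up.
- lock_hole (a point): centre of the mouth of the lock block's hole, 62 mm above the bench. Hole vertical, 15 mm wide, 48 mm deep, with a 3 mm chamfer. Pin home: the pin's foot 45 mm below this point.
- nipple: tilted grease nipple on the unit, leaning 25 degrees from vertical to the unit's -x. Steel, head of diameter 14 mm tapering to 6 mm at the tip, 30 mm from the origin; 18 mm from it two spring studs stand 3 mm out of the head (unit's +y and -y): the greaser's lip snaps over them at about 6 N. A dark collar slides below. Origin: centre of its foot, 56 mm above the bench; z outward along its axis.
- collar (a joint): travel (m) of the spring collar, a dark disc of diameter 34, thickness 6 mm, down the nipple: 0 free (upper face, where the greaser's rim presses, 14 mm from the nipple's origin), 0.0065 on its hard stop. Its spring pushes back with 5 N free to 9 N fully down, and lifts the greaser, still clipped on, several mm if that is not held down.
- bottle: bystander: amber bottle, diameter 64 mm, height 150 mm. Origin: centre of underside.
- jar: bystander: white jar, diameter 70 mm, height 80 mm. Origin: centre of underside.
- dish: bystander: clear flat dish, diameter 90 mm, height 14 mm. Origin: centre of underside.
- beaker: bystander: glass beaker, diameter 70 mm, height 90 mm. Origin: centre of underside.
- slidebox: bystander: black slide box, 80 x 100 x 32 mm. Origin: centre of underside.
- screwdriver: bystander: screwdriver lying on the bench, about 200 mm long along its x. Origin: on its underside.
There are look-alikes about, which are no part of the job. Leave any green look-alike of the unit alone.

How it is judged (in metres and radians):
On the way, in this order (a step that is already met when the one before it is completed fails the run):
1. the lock pin stands fully home in the lock block's hole and is let go (horizontal distance between pin and lock_hole below 0.005 m and z of pin in the frame of unit below 0.021 m and angle between pin's own z axis and vertical below 0.12 rad and contact force between the fingers and pin below 0.3 N), for 0.2 s.
2. the greaser, held by the fingers, sits squarely on the nipple and has pushed the collar past its click (x of greaser in the frame of nipple between -0.004 and 0.004 m and y of greaser in the frame of nipple between -0.004 and 0.004 m and angle between the z axis of greaser and the z axis of nipple, either way round below 0.14 rad and z of greaser in the frame of nipple between 0.004 and 0.0105 m and value of joint collar above 0.0048 m and contact force between greaser and nipple above 2.5 N and contact force between the fingers and greaser above 2 N), for 0.3 s.
At the end, for the whole second after the job is handed in: Pin home in the lock block (foot within 5 mm of the hole axis, head within 4 mm of its top, tilt under 0.12 rad), released. Greaser gripped, within 4 mm and 0.14 rad of the nipple axis, collar down over 4.8 mm of 6.5 mm, pushed with over 2.5 N (all of step 1 and all of step 2); the arm keeps its last pose, push and grip.
It fails at once if a bystander (bottle, jar, dish, beaker, slide box, screwdriver or drift) is moved more than 40 mm (distance of any of bottle, jar, dish, beaker, slidebox, screwdriver, drift from where it was at the start of the episode above 0.04 m).
It also fails if it takes over 61 s, if anything falls off the work surface, if the arm or the gripper's body presses on something with over 40 N, if the wrist force passes 120 N, or if a joint passes its speed limit or range.

## Robot

A 6-joint arm with a two-finger parallel gripper is mounted at the origin on the work surface. World frame = base frame: x ahead of the robot, y to its left, z up, the work surface at z = 0. Lengths are in m, angles in degrees, forces in N, time in s.
With the tool pointing down it reaches from about 0.3 to 0.75 m from the base axis. Payload 8.5 kg.
Tool frame: the origin (TCP) lies at the very end of the fingers, on their centre line; the grasp point (between the pads) lies 19 mm behind it (env.pinch_z is the distance from the TCP to the grasp point, in m); z points along the fingers, y is the line along which they close (so a half turn about z gives the same grasp; the last joint's range is limited). The gripper opens to 85 mm and grips with 20 to 120 N. Pads are 22 mm wide; open, the fingers measure 114 mm over their backs; the gripper's body (76 mm by 85 mm) begins 54 mm behind the grasp point. The pads swing forward as they close: fully open they stand 13 mm farther back than shut.
Start: joints at [-75.705, 21.807, 74.336, -0, 83.858, -12.336], TCP at [0.247, -0.492, 0.231] pointing down, gripper open.
Joint ranges: [-178.18, 178.18], [-50.72, 133.34], [12.68, 142.11], [-81.47, 261.47], [9.98, 163.14], [-165.26, 165.26]. Speed limits (degrees/s): [136.94, 136.94, 180, 180, 180, 180].

## Interface

Orientations are given as a 3x3 rotation matrix whose columns are the frame's x, y, z axes.
In Python, from rig import env, viewer gives the robot as it stands.
- The arm moves only by the tool drive_tool, never from a script. Its argument "series" is a list of rows, each a list of 3 entries, a list of its own where there are three numbers: the shift along the tool's x, y, z in m, then the turn about the tool's z in degrees, then the finger opening in m, from 0 to 0.0854. A call has 1 to 20 rows; each row is the pose to reach, as a shift and turn from the pose commanded when the call began, along the tool's axes at that moment; what a row does not reach only later rows make up. A row lasts 1/10 s, in which the tool goes at most 50 mm and 8.59 degrees, less where a joint would pass 70% of its speed; a pose out of reach is approached as far as the arm can. A call with a gripper value outside its range is refused whole. The fingers move at their own pace and stop on an object; "newtons" is the grip in N (left out, the last holds). Time passes only in rows, so rows that repeat a pose let the fingers close. It gives the time, the measured TCP pose, the force, the opening and the grip force at its end, in the units of the state.
- env.observe(): the state, without advancing time (a new reading comes with each control period).
- viewer.get_image(name): name is "scene" or "top" or "wrist"; returns a dict with "img" (480x640x3 uint8, red, green, blue), "depth" (480x640 float32, m along the optical axis (not along the pixel's ray), 0 where there is no reading), "camera_matrix" (3x3 intrinsics, pixels), "distortion" ([k1, k2, p1, p2, k3] as OpenCV has them; the pictures are not rectified), "rvec" (rotation vector, rad) and "tvec" (3), from world to camera coordinates, as OpenCV has them. Camera axes: x right, y down, z forward; pixel columns grow to the right and rows downward; lengths in m; the calibration is good to about 2 mm. A picture is of the moment at which its call begins.
- env.close_job(): hands the job in; it is judged then, once.
The state is a dict: "time_s": time; "q": joint angles; "qvel": joint speeds; "joint_efforts": joint torques, N m; "position": TCP position; "tool_rot": TCP orientation; "ft_force": force on the tool from outside, world axes, zero at the start; "wrist_torque": the same for the moment, N m; "grip_width": finger opening in m; "gripper_force": force on a finger pad.
Only numpy, scipy, OpenCV 4.12 (cv2) and the standard library are available. Lean on these libraries where they do the work, as an engineer would, in place of code of your own. Each camera call takes 0.05 s, during which the arm holds its last target. There are 200 camera calls.

## Working session

There is one attempt and no reset: what is moved stays moved. The work goes in short steps, Python scripts to look and compute and a tool call to move; the robot and the scene stay as the last step left them, time stands still between calls to the robot, and variables do not carry over. Pictures are saved under pics/ and viewed, at most 10 in all, crops included, and the job is handed in when it is done.

Besides the shell and the picture viewer there is one more tool, called in YAML: its name, and indented under it one key for each argument. drive_tool: Moves the arm, as the interface text tells. Its arguments: {"type":"object","properties":{"series":{"type":"array"},"newtons":{"type":"number"}},"required":["series"]}

```bash
ls; mkdir -p pics
python3 - <<'E'
from rig import env, viewer
import cv2,numpy as np
o=env.observe(); print(o, env.pinch_z)
for n in("scene","top"):
    d=viewer.get_image(n); cv2.imwrite(f"pics/{n}0.png",d["img"][...,::-1]); np.savez(f"pics/{n}0.npz",**d)
    R=cv2.Rodrigues(d["rvec"])[0]; print(n,d["camera_matrix"].tolist(),(-R.T@np.ravel(d["tvec"])).round(3),R.round(2).tolist(),d["distortion"])
E
```

```text
pics
{'time_s': 0.0, 'q': array([-7.57047463e+01,  2.18416748e+01,  7.43863947e+01, -1.71402538e-03,
        8.38578309e+01, -1.23348816e+01]), 'qvel': array([-0.03502412,  0.08666491, -0.03774826,  0.02108074,  0.01536659,
        0.02201123]), 'joint_efforts': array([-1.19842738e-03, -4.48472178e+01, -2.31280339e+01, -2.85965434e-04,
        4.80209186e-03, -9.06022393e-06]), 'position': array([ 0.24644815, -0.49135531,  0.2306957 ]), 'tool_rot': array([[ 8.93917223e-01,  4.48231903e-01, -3.99014265e-04],
       [ 4.48231986e-01, -8.93916102e-01,  1.44547800e-03],
       [ 2.91224079e-04, -1.47098864e-03, -9.99998876e-01]]), 'ft_force': array([0.35857492, 0.38591346, 0.27996491]), 'wrist_torque': array([0.03502005, 0.02298701, 0.02373891]), 'gripper_force': 0.0, 'grip_width': 0.08534930288553982} 0.0187
scene [[566.327183731432, 0.0, 309.15026717391413], [0.0, 566.327183731432, 250.23084171460206], [0.0, 0.0, 1.0]] [ 1.068 -0.763  1.005] [[0.83, 0.56, -0.01], [0.39, -0.6, -0.7], [-0.4, 0.57, -0.72]] [0.03059655 0.         0.         0.         0.        ]
top [[603.0424462534297, 0.0, 320.117121515685], [0.0, 603.0424462534297, 236.1896275923829], [0.0, 0.0, 1.0]] [0.375 0.018 1.582] [[0.0, -1.0, 0.01], [-1.0, -0.0, -0.1], [0.1, -0.01, -1.0]] [-0.10531402  0.          0.          0.          0.        ]
```

View pics/scene0.png

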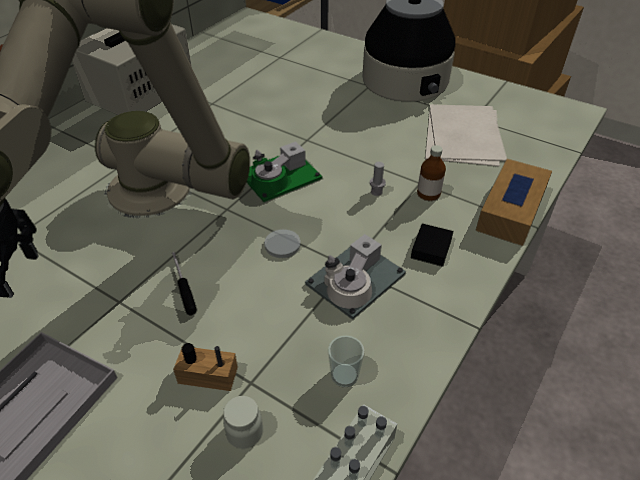

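View pics/top0.png

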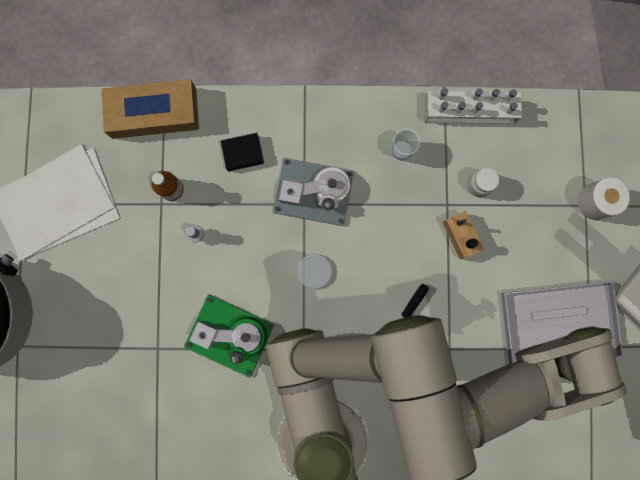

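The pictures show the grey unit (top view 315,190; lock block at 290,191, nipple near 328,203), the stand (463,235) with black pin head at 472,243, the greaser (192,232) near the bottle (165,183), and the green look-alike at 230,335.

```bash
cat > h.py <<'E'
import cv2,numpy as np
def cast(d,uv,z):
    "pixels -> world points on plane(s) z"
    uv=np.atleast_2d(np.array(uv,float)); R=cv2.Rodrigues(d["rvec"])[0]; t=np.ravel(d["tvec"])
    n=cv2.undistortPoints(uv[:,None],d["camera_matrix"],d["distortion"])[:,0]
    r=np.c_[n,np.ones(len(n))]@R; c=-R.T@t
    return c+r*((z-c[2])/r[:,2])[:,None]
def proj(d,P): return cv2.projectPoints(np.atleast_2d(np.array(P,float)),d["rvec"],d["tvec"],d["camera_matrix"],d["distortion"])[0][:,0]
def blobs(m,mn=10):
    n,l,s,c=cv2.connectedComponentsWithStats(m.astype(np.uint8)); return [(s[i,:4].tolist(),int(s[i,4]),c[i].round(1).tolist()) for i in range(1,n) if s[i,4]>=mn]
E
python3 - <<'E'
from h import *
d=dict(np.load("pics/top0.npz")); im=d["img"]
hsv=cv2.cvtColor(im,cv2.COLOR_RGB2HSV)
a,b=(255,360),(145,230)
def crop(x0,x1,y0,y1,k): return cv2.resize(im[y0:y1,x0:x1,::-1],None,fx=k,fy=k,interpolation=cv2.INTER_CUBIC)
A=crop(268,358,150,230,6); B=crop(440,490,205,265,4); C=crop(170,220,210,250,4)
M=np.zeros((480,740,3),np.uint8); M[:480,:540]=A; M[:240,540:740]=B; M[240:400,540:740]=C
cv2.imwrite("pics/crop1.png",M)
w=(hsv[...,0]>8)&(hsv[...,0]<22)&(hsv[...,1]>110)&(hsv[...,2]>60); w[:200]=0
print("wood",blobs(w,50))
k=(im.max(2)<45); k[:,:440]=0;k[:200]=0;k[265:]=0;k[:,490:]=0; print("blk",blobs(k,5))
dp=d["depth"]
for n,u,v,z in(("pin",472,243,.092),("drift",461,222,.104),("greaser",192,232,.095),("hole",290,191,.062),("bottle",159,178,.15),("jar",486,176,.08),("beaker",405,140,.09),("nip",328,202,.083)):
    print(n,cast(d,(u,v),z).round(4),"depth",dp[v,u])
E
```

```text
wood [([443, 212, 40, 47], 910, [461.6, 234.7])]
blk [([457, 221, 7, 4], 20, [459.8, 222.4]), ([466, 239, 12, 9], 84, [471.5, 243.0])]
pin [[ 0.5065 -0.3719  0.092 ]] depth 1.4998776
drift [[ 0.5578 -0.3422  0.104 ]] depth 1.5185174
greaser [[0.5322 0.3267 0.095 ]] depth 1.4970534
hole [[0.6414 0.0848 0.062 ]] depth 1.5726638
bottle [[0.6579 0.3993 0.15  ]] depth 1.4487611
jar [[ 0.6795 -0.4158  0.08  ]] depth 1.5335425
beaker [[ 0.769  -0.2073  0.09  ]] depth 1.6035076
nip [[ 0.61   -0.0117  0.083 ]] depth 1.5236835
```

View pics/crop1.png

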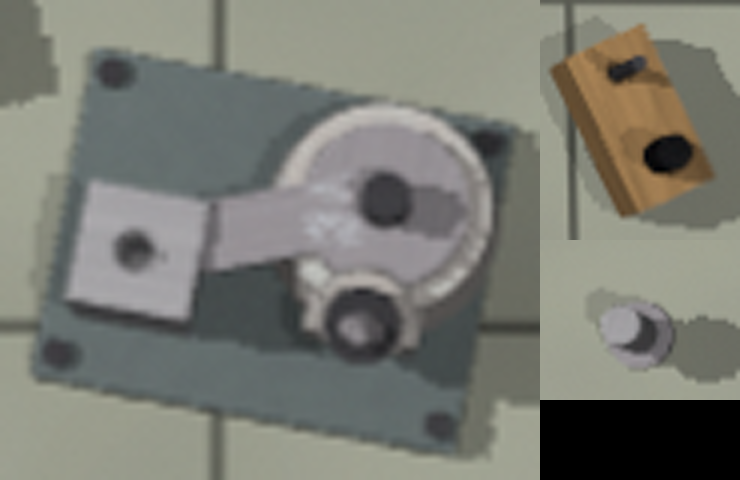

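The crop shows the lock hole at about (290.5,191.7), the nipple tip in its dark collar at (328,204), the greaser top at (190,231) and the pin head at (472,243.3). The plate is turned about -11°. Heights and distances agree with the sizes given (pin to drift 59.7 mm). I'm going above the pin now.

drive_tool:
  series:
    - [[0.286,0.01,0.03],-3.6,0.06]
    - [[0.286,0.01,0.03],-3.6,0.06]
    - [[0.286,0.01,0.03],-3.6,0.06]
    - [[0.286,0.01,0.03],-3.6,0.06]
    - [[0.286,0.01,0.03],-3.6,0.06]
    - [[0.286,0.01,0.03],-3.6,0.06]
    - [[0.286,0.01,0.03],-3.6,0.06]
    - [[0.286,0.01,0.03],-3.6,0.06]
    - [[0.286,0.01,0.03],-3.6,0.06]
    - [[0.286,0.01,0.03],-3.6,0.06]

```text
time_s: 1.1
position: [0.5057, -0.3732, 0.2016]
tool_rot: [[0.865, 0.502, -0.0], [0.502, -0.865, -0.0], [-0.0, 0.0, -1.0]]
ft_force: [-0.5, -0.9, -0.2]
grip_width: 0.06
gripper_force: 0.0
```

Run:
```python
from rig import env, viewer
from h import *
o=env.observe(); print(o["time_s"],o["position"],o["tool_rot"].round(4).tolist(),o["ft_force"],o["grip_width"])
d=viewer.get_image("wrist"); cv2.imwrite("pics/w1.png",d["img"][...,::-1]); np.savez("pics/w1.npz",**d)
print("pred pin top",proj(d,[[.5065,-.372,.092],[.5578,-.3422,.104]]))
k=d["img"].max(2)<40; print(blobs(k,200))
```

```text
1.1 [ 0.50567504 -0.37317838  0.20157653] [[0.8649, 0.502, -0.0001], [0.502, -0.8649, -0.0002], [-0.0001, 0.0002, -1.0]] [-0.5222672  -0.89876265 -0.22250586] 0.06001515070756922
pred pin top [[322.24913948 231.35633823]
 [322.27893151 148.01516636]]
[([314, 202, 31, 42], 1038, [328.5, 223.1]), ([79, 232, 100, 59], 2520, [129.3, 260.8]), ([4, 300, 636, 180], 48768, [322.3, 423.3])]
```

View pics/w1.png

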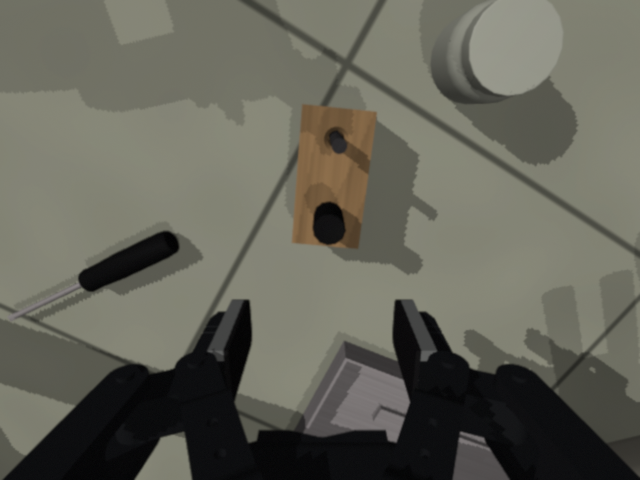

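The wrist picture shows the pin head's top disc centred at about (329.5,228.5) and the drift's top at about (339,146).

Run:
```python
from h import *
d=dict(np.load("pics/w1.npz"))
P=cast(d,[[329.5,228.5]],.092)[0]; D=cast(d,[[339,146]],.104)[0]
print(P,D,np.linalg.norm((P-D)[:2]), "diam",np.linalg.norm(cast(d,[[314,228]],.092)-cast(d,[[345,228]],.092)))
R=np.array([[0.8649,0.502,0],[0.502,-0.8649,0],[0,0,-1]]); print(R.T@(P-[.5057,-.3732,.2016]))
t=dict(np.load("pics/top0.npz")); print(cast(t,[[290.5,191.7]],.062),cast(t,[[190.3,231.2]],.095))
c=np.array([[95,48],[513,128],[462,452],[35,375]])/6+[268,150]; Q=cast(t,c,.012); print(Q[:,:2].round(4).tolist(),Q.mean(0))
for i in range(4):
  v=Q[(i+1)%4]-Q[i]; print(np.linalg.norm(v).round(3),np.degrees(np.arctan2(v[1],v[0])).round(1))
```

```text
[ 0.51093595 -0.37537933  0.092     ] [ 0.56416103 -0.35067409  0.104     ] 0.058679283043561535 diam 0.02201192223159257
[0.00343455 0.00451335 0.1096    ]
[[0.6396127  0.08354595 0.062     ]] [[0.53415786 0.33097303 0.095     ]]
[[0.739, 0.1041], [0.7035, -0.0807], [0.5594, -0.0578], [0.5929, 0.1291]] [0.64867723 0.02366968 0.012     ]
0.188 -100.9
0.146 170.9
0.19 79.8
0.148 -9.7
```

drive_tool:
  newtons: 50
  series:
    - [[0.003,0.004,0.05],0,0.06]
    - [[0.003,0.004,0.1],0,0.06]
    - [[0.003,0.004,0.125],0,0.06]
    - [[0.003,0.004,0.14],0,0.06]
    - [[0.003,0.004,0.14],0,0.06]
    - [[0.003,0.004,0.14],0,0.01]
    - [[0.003,0.004,0.14],0,0.01]
    - [[0.003,0.004,0.14],0,0.01]
    - [[0.003,0.004,0.14],0,0.01]
    - [[0.003,0.004,0.14],0,0.01]
    - [[0.003,0.004,0.14],0,0.01]
    - [[0.003,0.004,0.14],0,0.01]
    - [[0.003,0.004,0.14],0,0.01]

```text
time_s: 2.45
position: [0.5116, -0.3749, 0.0629]
tool_rot: [[0.864, 0.503, 0.002], [0.503, -0.864, -0.002], [0.0, 0.003, -1.0]]
ft_force: [-0.6, -0.1, 6.4]
grip_width: 0.0227
gripper_force: 48.9
```

drive_tool:
  series:
    - [[0,0,-0.02],0,0.01]
    - [[0,0,-0.04],0,0.01]
    - [[0,0,-0.06],0,0.01]
    - [[0,0,-0.09],0,0.01]
    - [[0,0,-0.12],0,0.01]
    - [[0,0,-0.12],0,0.01]
    - [[0,0,-0.12],0,0.01]

```text
time_s: 3.15
position: [0.5113, -0.3742, 0.1817]
tool_rot: [[0.864, 0.504, 0.001], [0.504, -0.864, -0.001], [0.0, 0.001, -1.0]]
ft_force: [-0.3, 0.6, -1.0]
grip_width: 0.0224
gripper_force: 49.7
```

Run:
```python
from rig import env, viewer
from h import *
o=env.observe(); print(o["position"],o["ft_force"],o["grip_width"],o["gripper_force"])
R=o["tool_rot"]; H=np.array([.6396,.0835,o["position"][2]]); print("to hole in tool axes",R.T@(H-o["position"]))
u=np.array([.185,.983,0]); y=R[:,1]; print("turn to unit y(deg, world ccw)",np.degrees(np.arctan2(u[1],u[0])-np.arctan2(-y[1],-y[0])))
```

```text
[ 0.51125051 -0.37420998  0.18167632] [-0.25419799  0.57161947 -0.95631295] 0.022446518594217073 49.69050049781799
to hole in tool axes [ 3.41374208e-01 -3.30810562e-01 -2.07165903e-04]
turn to unit y(deg, world ccw) -40.89431771844394
```

drive_tool:
  series:
    - [[0.03,-0.037,0],8,0.01]
    - [[0.06,-0.074,0],16,0.01]
    - [[0.09,-0.112,0],24,0.01]
    - [[0.12,-0.15,0],32,0.01]
    - [[0.15,-0.187,0],41,0.01]
    - [[0.18,-0.225,0],41,0.01]
    - [[0.21,-0.262,0],41,0.01]
    - [[0.24,-0.3,0],41,0.01]
    - [[0.27,-0.337,0],41,0.01]
    - [[0.285,-0.356,0],41,0.01]
    - [[0.296,-0.37,0],41,0.01]
    - [[0.296,-0.37,0],41,0.01]
    - [[0.296,-0.37,0],41,0.01]
    - [[0.296,-0.37,0],41,0.01]

```text
time_s: 4.55
position: [0.5805, 0.0934, 0.1808]
tool_rot: [[0.982, -0.188, -0.001], [-0.188, -0.982, -0.0], [-0.001, 0.0, -1.0]]
ft_force: [-0.5, -0.3, 0.2]
grip_width: 0.0226
gripper_force: 49.7
```

Run:
```python
from rig import env, viewer
from h import *
o=env.observe(); print(o["time_s"],o["position"],o["tool_rot"].round(4).tolist(),o["ft_force"],o["grip_width"],o["gripper_force"])
d=viewer.get_image("wrist"); cv2.imwrite("pics/w2.png",d["img"][...,::-1]); np.savez("pics/w2.npz",**d,pos=o["position"],rot=o["tool_rot"])
print(proj(d,[[.6396,.0835,.062]]))
```

```text
4.55 [0.58050819 0.09344159 0.18077316] [[0.9822, -0.1879, -0.0011], [-0.1879, -0.9822, -0.0001], [-0.0011, 0.0003, -1.0]] [-0.5441795  -0.25460462  0.16954487] 0.02259431371545166 49.67634558677673
[[321.52261813 144.48335238]]
```

View pics/w2.png

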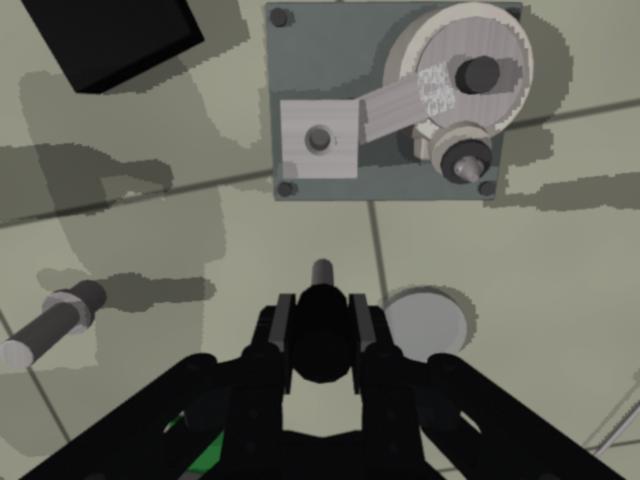

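The picture shows the lock hole at about (319,139), the held pin's foot end at about (321,262), and the nipple tip at (465,170) on its dark collar.

Run:
```python
from h import *
d=dict(np.load("pics/w2.npz")); g=d["img"].max(2); m=np.zeros_like(g); m[120:160,300:340]=g[120:160,300:340]<110
print(blobs(m,20))
R=d["rot"];p=d["pos"]
print("foot pred",proj(d,[p+[0,0,-.056],p+[0,0,-.011]]), "TCP-ish head bottom")
P=cast(d,[[319,139]],.062)[0]; print(P, "tool delta",R.T@(P-p))
s=d["img"][235:300,290:355]; gg=s.max(2)
for r in range(255,292,4): print(r,d["img"][r,305:340].max(1).tolist())
```

```text
[([305, 127, 25, 26], 495, [317.0, 139.6])]
foot pred [[323.75593014 261.29948337]
 [324.22806945 299.42213553]] TCP-ish head bottom
[0.64350546 0.08450143 0.062     ] tool delta [ 0.06368249 -0.0030928   0.11870391]
255 [146, 146, 146, 146, 147, 146, 146, 146, 146, 146, 146, 146, 146, 146, 146, 146, 146, 146, 146, 147, 146, 146, 146, 147, 146, 146, 146, 146, 146, 147, 147, 147, 147, 147, 147]
259 [147, 146, 146, 147, 146, 146, 146, 146, 146, 146, 145, 140, 128, 114, 102, 94, 88, 85, 78, 78, 89, 106, 120, 129, 138, 144, 146, 147, 146, 146, 147, 146, 147, 147, 147]
263 [147, 146, 147, 147, 147, 147, 147, 143, 129, 106, 87, 80, 76, 72, 69, 66, 62, 59, 56, 54, 53, 54, 55, 55, 55, 71, 102, 131, 144, 147, 148, 147, 148, 147, 148]
267 [147, 147, 147, 147, 147, 146, 140, 119, 98, 87, 82, 79, 74, 71, 68, 65, 61, 58, 56, 54, 54, 54, 53, 53, 53, 53, 60, 89, 127, 144, 147, 148, 147, 147, 148]
271 [147, 147, 147, 147, 146, 145, 134, 111, 92, 85, 81, 77, 74, 70, 67, 65, 62, 58, 56, 53, 54, 54, 54, 54, 52, 52, 54, 74, 115, 139, 147, 149, 149, 149, 149]
275 [147, 147, 147, 148, 147, 144, 128, 106, 91, 84, 80, 76, 72, 70, 66, 63, 61, 57, 56, 55, 54, 54, 55, 54, 52, 52, 53, 66, 102, 134, 147, 149, 149, 149, 149]
279 [147, 147, 147, 148, 147, 142, 122, 100, 88, 83, 80, 75, 71, 69, 66, 64, 61, 58, 56, 55, 54, 54, 54, 54, 53, 51, 51, 61, 95, 131, 146, 149, 149, 149, 149]
283 [147, 147, 148, 147, 147, 139, 115, 91, 81, 75, 72, 67, 60, 53, 48, 42, 40, 37, 33, 31, 32, 36, 43, 47, 49, 49, 50, 54, 84, 126, 146, 149, 150, 150, 151]
287 [146, 138, 120, 99, 75, 45, 19, 8, 6, 6, 6, 7, 7, 7, 4, 6, 6, 7, 5, 5, 5, 7, 6, 7, 5, 5, 5, 7, 17, 36, 52, 76, 106, 132, 146]
291 [32, 16, 7, 5, 5, 6, 5, 4, 7, 5, 7, 5, 6, 5, 5, 6, 7, 6, 4, 6, 4, 4, 5, 5, 6, 4, 5, 6, 5, 6, 4, 6, 7, 10, 30]
```

drive_tool:
  series:
    - [[0.03,-0.001,0],0,0.01]
    - [[0.062,-0.002,0.02],0,0.01]
    - [[0.062,-0.002,0.05],0,0.01]
    - [[0.062,-0.002,0.05],0,0.01]
    - [[0.062,-0.002,0.05],0,0.01]
    - [[0.062,-0.002,0.05],0,0.01]

```text
time_s: 5.2
position: [0.6424, 0.0845, 0.1333]
tool_rot: [[0.982, -0.187, 0.003], [-0.187, -0.982, -0.0], [0.003, -0.0, -1.0]]
ft_force: [-0.6, 0.4, -0.8]
grip_width: 0.0226
gripper_force: 49.7
```

Run:
```python
from rig import env, viewer
from h import *
o=env.observe(); print(o["time_s"],o["position"],o["ft_force"])
p=o["position"]; M=[]
for n in("scene","wrist"):
    d=viewer.get_image(n); np.savez(f"pics/{n}3.npz",**d,pos=p,rot=o["tool_rot"])
    q=proj(d,[p+[0,0,-.056],[.6396,.0835,.062],[.6435,.0845,.062]]); print(n,q.round(1).tolist())
    x,y=q[0].astype(int); w=40 if n=="scene" else 100
    x0=min(max(x-w,0),640-2*w);y0=min(max(y-w,0),480-2*w); print(x0,y0,400/2/w)
    M.append(cv2.resize(d["img"][y0:y0+2*w,x0:x0+2*w,::-1],(400,400),interpolation=cv2.INTER_CUBIC))
cv2.imwrite("pics/c3.png",np.hstack(M))
```

```text
5.2 [0.64235109 0.08453493 0.13326543] [-0.61396546  0.41461607 -0.81511764]
scene [[366.6, 238.7], [365.0, 243.2], [366.6, 243.6]]
326 198 5.0
wrist [[324.0, 261.6], [326.4, 255.7], [323.6, 250.2]]
224 161 2.0
```

View pics/c3.png

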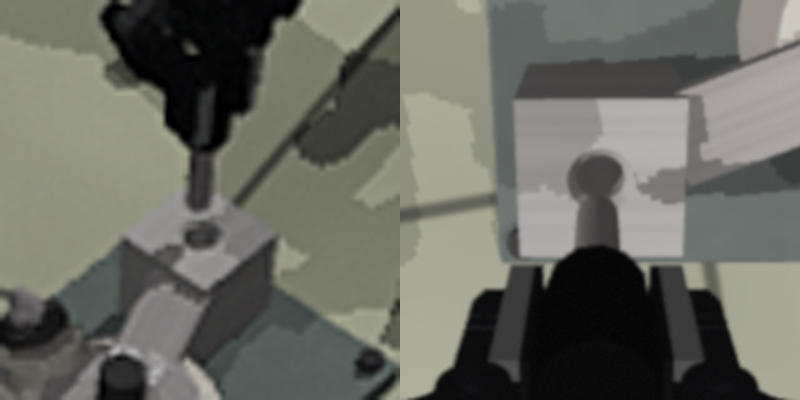

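The scene crop shows the pin foot at about (366,239.6) just above the hole at (366.4,245.2). In the wrist crop the hole's rim is centred at (322,248.5) and the shank is on the same column, so it's aligned in y and the hole lies about 2–3 mm further in +x. The chamfers cover that.

drive_tool:
  series:
    - [[0.0025,0,0.005],0,0.01]
    - [[0.0025,0,0.01],0,0.01]
    - [[0.0025,0,0.015],0,0.01]
    - [[0.0025,0,0.02],0,0.01]
    - [[0.0025,0,0.025],0,0.01]
    - [[0.0025,0,0.03],0,0.01]
    - [[0.0025,0,0.03],0,0.01]

```text
time_s: 6.0
position: [0.6443, 0.0842, 0.1004]
tool_rot: [[0.982, -0.187, -0.001], [-0.187, -0.982, -0.0], [-0.001, 0.0, -1.0]]
ft_force: [0.8, -1.6, -1.4]
grip_width: 0.0228
gripper_force: 49.7
```

drive_tool:
  series:
    - [[0,0,0.006],0,0.01]
    - [[0,0,0.012],0,0.01]
    - [[0,0,0.018],0,0.01]
    - [[0,0,0.023],0,0.01]
    - [[0,0,0.026],0,0.01]
    - [[0,0,0.028],0,0.01]
    - [[0,0,0.028],0,0.01]

```text
time_s: 6.7
position: [0.6444, 0.0842, 0.0731]
tool_rot: [[0.982, -0.187, -0.0], [-0.187, -0.982, -0.0], [-0.0, 0.0, -1.0]]
ft_force: [0.9, -1.4, -1.6]
grip_width: 0.0224
gripper_force: 49.9
```

drive_tool:
  series:
    - [[0,0,0.001],0,0.01]
    - [[0,0,0.002],0,0.01]
    - [[0,0,0.003],0,0.01]
    - [[0,0,0.003],0,0.01]

```text
time_s: 7.1
position: [0.6447, 0.0842, 0.0728]
tool_rot: [[0.982, -0.187, 0.002], [-0.187, -0.982, -0.0], [0.002, 0.0, -1.0]]
ft_force: [-4.5, -2.6, 14.5]
grip_width: 0.0224
gripper_force: 51.5
```

drive_tool:
  series:
    - [[0,0,0.001],0,0.05]
    - [[0,0,0.001],0,0.05]
    - [[0,0,0.001],0,0.05]
    - [[0,0,0.001],0,0.05]
    - [[0,0,0],0,0.05]
    - [[0,0,-0.02],0,0.05]
    - [[0,0,-0.06],0,0.05]
    - [[0,0,-0.1],0,0.05]
    - [[0,0,-0.14],0,0.05]
    - [[0,0,-0.14],0,0.06]

```text
time_s: 8.1
position: [0.6463, 0.0843, 0.2167]
tool_rot: [[0.982, -0.187, 0.011], [-0.187, -0.982, -0.0], [0.011, -0.002, -1.0]]
ft_force: [0.1, -0.4, -0.1]
grip_width: 0.0599
gripper_force: 0.0
```

Run:
```python
from rig import env, viewer
from h import *
o=env.observe(); p=o["position"];R=o["tool_rot"]; print(o["time_s"],p,o["ft_force"],o["grip_width"])
print("to greaser", R.T@(np.array([.535,.331,p[2]])-p))
d=viewer.get_image("scene"); np.savez("pics/s4.npz",**d)
q=proj(d,[[.6444,.0842,.062],[.6444,.0842,.102],[.6159,-.0123,.056]]); print(q)
cv2.imwrite("pics/c4.png",cv2.resize(d["img"][200:310,300:420,::-1],None,fx=5,fy=5,interpolation=cv2.INTER_CUBIC))
```

```text
8.1 [0.64630455 0.08434721 0.21665673] [ 0.11782746 -0.39675196 -0.10094367] 0.05986306839187929
to greaser [-0.15538529 -0.22153979 -0.00135588]
[[366.90915481 243.79581498]
 [367.96413966 231.49037024]
 [334.59029285 265.8441219 ]]
```

View pics/c4.png

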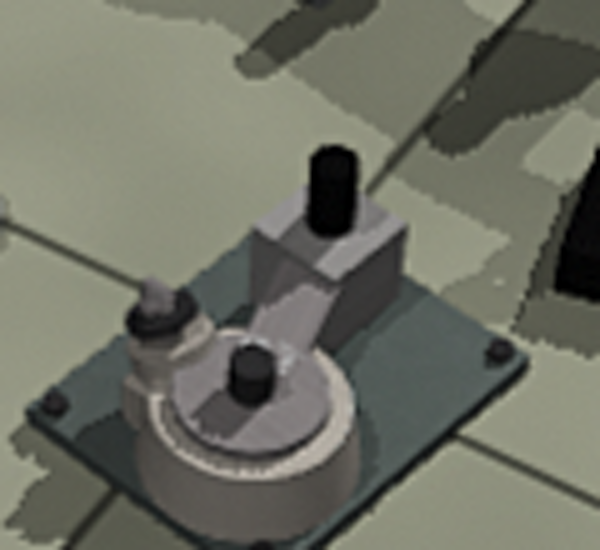

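The crop shows the pin standing upright with its head flat on the lock block, so it is home and released. The nipple is at about (152,293) in the crop. I'm going above the greaser.

drive_tool:
  series:
    - [[-0.155,-0.221,0],0,0.07]
    - [[-0.155,-0.221,0],0,0.07]
    - [[-0.155,-0.221,0],0,0.07]
    - [[-0.155,-0.221,0],0,0.07]
    - [[-0.155,-0.221,0],0,0.07]
    - [[-0.155,-0.221,0],0,0.07]
    - [[-0.155,-0.221,0],0,0.07]
    - [[-0.155,-0.221,0],0,0.07]

```text
time_s: 8.95
position: [0.5333, 0.3301, 0.2092]
tool_rot: [[0.982, -0.186, -0.002], [-0.186, -0.982, -0.001], [-0.001, 0.001, -1.0]]
ft_force: [-0.4, -0.3, -0.3]
grip_width: 0.0695
gripper_force: 0.0
```

Run:
```python
from rig import env, viewer
from h import *
def cloud(d):
    v,u=np.mgrid[:480,:640]; n=cv2.undistortPoints(np.c_[u.ravel(),v.ravel()].astype(float)[:,None],d["camera_matrix"],d["distortion"])[:,0]
    z=d["depth"].ravel(); X=np.c_[n,np.ones(len(n))]*z[:,None]; R=cv2.Rodrigues(d["rvec"])[0]
    P=(X-np.ravel(d["tvec"]))@R; P[z<=0]=np.nan; return P
o=env.observe(); p=o["position"];R=o["tool_rot"]; print(o["time_s"],p,R.round(4).tolist())
for n in("wrist","scene","top"):
    d=viewer.get_image(n); np.savez(f"pics/{n}5.npz",**d)
    P=cloud(d); q=P-[.535,.331,0]; near=np.hypot(q[:,0],q[:,1])<.05
    for lo,hi in((.089,.101),(.032,.042)):
        m=near&(P[:,2]>lo)&(P[:,2]<hi); a=P[m]
        if len(a)<4: print(n,lo,len(a)); continue
        print(n,lo,len(a),a.min(0).round(4),a.max(0).round(4),((a.min(0)+a.max(0))/2).round(4), "zmed",np.median(a[:,2]).round(4))
    print(n,"pred px",proj(d,[[.535,.331,.095]]))
    if n=="wrist": cv2.imwrite("pics/w5.png",d["img"][...,::-1])
```

```text
8.95 [0.53329741 0.33008257 0.20919763] [[0.9825, -0.1864, -0.0016], [-0.1864, -0.9825, -0.001], [-0.0014, 0.0013, -1.0]]
wrist 0.089 958 [0.525  0.3208 0.0891] [0.5502 0.3459 0.097 ] [0.5376 0.3333 0.093 ] zmed 0.0946
wrist 0.032 920 [0.5202 0.3121 0.0321] [0.5591 0.3553 0.0419] [0.5396 0.3337 0.037 ] zmed 0.0366
wrist pred px [[321.54857636 227.7788082 ]]
scene 0.089 53 [0.5244 0.3144 0.0892] [0.5513 0.3424 0.0965] [0.5379 0.3284 0.0929] zmed 0.0922
scene 0.032 83 [0.5161 0.3071 0.032 ] [0.5578 0.3438 0.0417] [0.537  0.3254 0.0369] zmed 0.035
scene pred px [[378.68334491 163.21804143]]
top 0.089 0
top 0.032 21 [0.5152 0.3126 0.0323] [0.5308 0.3261 0.0409] [0.523  0.3194 0.0366] zmed 0.0352
top pred px [[190.29706066 230.8633916 ]]
```

View pics/w5.png

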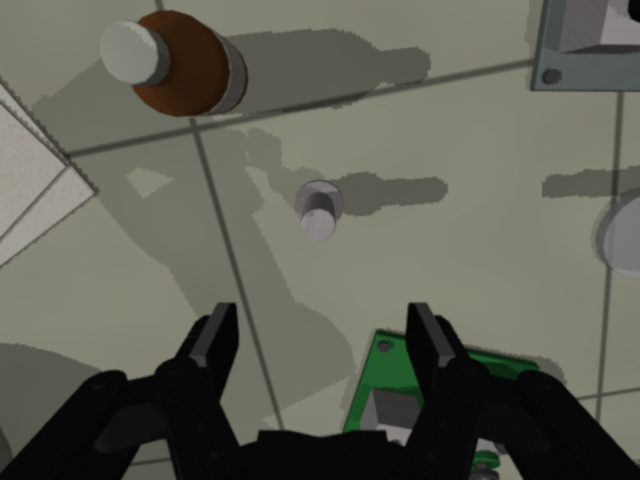

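The picture shows the greaser upright with its top at (319,223), clear of the bottle (190,60) and the fingers. The depth places its axis at about (0.538,0.333) with its top at 95 mm, as it should be. I'll grasp just above the flange.

drive_tool:
  newtons: 40
  series:
    - [[0.004,-0.0025,0.05],0,0.07]
    - [[0.004,-0.0025,0.1],0,0.07]
    - [[0.004,-0.0025,0.14],0,0.07]
    - [[0.004,-0.0025,0.164],0,0.07]
    - [[0.004,-0.0025,0.164],0,0.07]
    - [[0.004,-0.0025,0.164],0,0.015]
    - [[0.004,-0.0025,0.164],0,0.015]
    - [[0.004,-0.0025,0.164],0,0.015]
    - [[0.004,-0.0025,0.164],0,0.015]
    - [[0.004,-0.0025,0.164],0,0.015]
    - [[0.004,-0.0025,0.164],0,0.015]
    - [[0.004,-0.0025,0.164],0,0.015]
    - [[0.004,-0.0025,0.164],0,0.015]

```text
time_s: 10.4
position: [0.5387, 0.3322, 0.0481]
tool_rot: [[0.982, -0.187, 0.003], [-0.187, -0.982, 0.001], [0.003, -0.001, -1.0]]
ft_force: [-0.2, -1.9, 6.8]
grip_width: 0.0255
gripper_force: 38.9
```

Run:
```python
from h import *
d=dict(np.load("pics/w2.npz"))
ux=np.array([.982,-.187,0]);uy=np.array([.187,.982,0])
F=np.array([.6444,.0842,.062])-.010*ux-.1*uy+[0,0,-.006]
a=-np.sin(np.radians(25))*ux+[0,0,np.cos(np.radians(25))]
print("foot",F,"tip",F+.03*a,"px tip/collar",proj(d,[F+.03*a,F+.014*a,[.6444,.0842,.062]]).round(1).tolist())
print("seen tip at tip height",cast(d,[[465,172]],.083))
# dark collar blob
g=d["img"].max(2); m=np.zeros_like(g); m[130:195,430:500]=g[130:195,430:500]<75; print(blobs(m,60))
```

```text
foot [ 0.61588 -0.01213  0.056  ] tip [ 0.60342967 -0.00975911  0.08318923] px tip/collar [[473.5, 176.4], [466.6, 162.6], [319.2, 137.6]]
seen tip at tip height [[ 0.60724467 -0.00457278  0.083     ]]
[([441, 134, 59, 50], 1471, [469.9, 156.8]), ([478, 181, 18, 14], 216, [486.6, 187.5])]
```

drive_tool:
  series:
    - [[0,0,-0.03],0,0.015]
    - [[0,0,-0.08],0,0.015]
    - [[0,0,-0.13],0,0.015]
    - [[0.02,0.04,-0.13],0,0.015]
    - [[0.035,0.085,-0.13],0,0.015]
    - [[0.05,0.13,-0.13],0,0.015]
    - [[0.07,0.175,-0.13],0,0.015]
    - [[0.088,0.22,-0.13],0,0.015]
    - [[0.105,0.265,-0.13],0,0.015]
    - [[0.12,0.3,-0.13],0,0.015]
    - [[0.1295,0.3235,-0.125],0,0.015]
    - [[0.1295,0.3235,-0.115],0,0.015]
    - [[0.1295,0.3235,-0.1],0,0.015]
    - [[0.1295,0.3235,-0.1],0,0.015]
    - [[0.1295,0.3235,-0.1],0,0.015]

```text
time_s: 11.9
position: [0.6045, -0.0091, 0.1465]
tool_rot: [[0.983, -0.186, -0.0], [-0.186, -0.983, 0.0], [-0.0, -0.0, -1.0]]
ft_force: [0.7, 1.3, -2.3]
grip_width: 0.025
gripper_force: 39.9
```

Run:
```python
from rig import env, viewer
from h import *
o=env.observe(); p=o["position"];print(o["time_s"],p,o["ft_force"],o["grip_width"],o["gripper_force"])
M=[]
for n,w in(("scene",50),("wrist",120)):
    d=viewer.get_image(n); np.savez(f"pics/{n}6.npz",**d,pos=p,rot=o["tool_rot"])
    q=proj(d,[p+[0,0,-.048],[.6034,-.0098,.083]]); print(n,q.round(1).tolist())
    x,y=q[0].astype(int)
    x0=min(max(x-w,0),640-2*w);y0=min(max(y-w,0),480-2*w); print(x0,y0,400/2/w)
    M.append(cv2.resize(d["img"][y0:y0+2*w,x0:x0+2*w,::-1],(400,400),interpolation=cv2.INTER_CUBIC))
cv2.imwrite("pics/c6.png",np.hstack(M))
```

```text
11.9 [ 0.60449168 -0.00910418  0.14652927] [ 0.70352145  1.25379777 -2.31021855] 0.024961338123611457 39.90656912326813
scene [[331.4, 250.0], [330.7, 254.8]]
281 199 4.0
wrist [[323.7, 267.3], [325.1, 258.2]]
203 147 1.6666666666666667
```

View pics/c6.png

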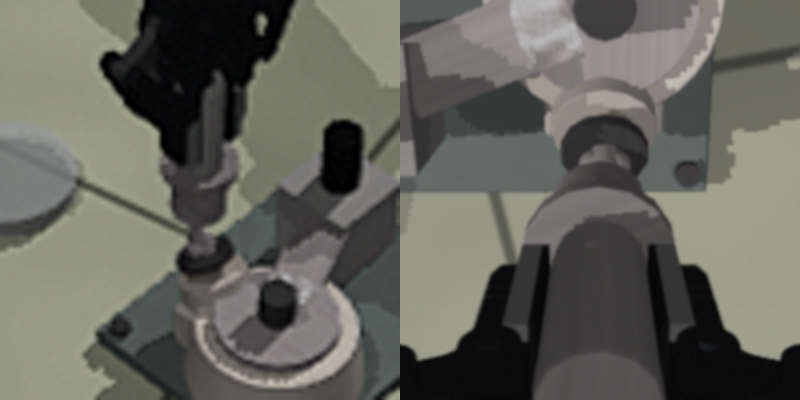

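Left crop: the greaser's mouth is just above the nipple, whose collar is at about (205,254), as predicted. Right crop: the nipple head at (603,155) is on the greaser's column (600), so it's aligned in y. I'll lower the mouth over the tip with a light grip.

drive_tool:
  newtons: 22
  series:
    - [[0.002,0.0005,0.005],0,0.015]
    - [[0.002,0.0005,0.01],0,0.015]
    - [[0.002,0.0005,0.014],0,0.015]
    - [[0.002,0.0005,0.018],0,0.015]
    - [[0.002,0.0005,0.021],0,0.015]
    - [[0.002,0.0005,0.023],0,0.015]
    - [[0.002,0.0005,0.023],0,0.015]

```text
time_s: 12.7
position: [0.607, -0.0112, 0.1236]
tool_rot: [[0.982, -0.187, 0.001], [-0.187, -0.982, -0.001], [0.001, 0.001, -1.0]]
ft_force: [1.2, -2.1, -0.1]
grip_width: 0.0253
gripper_force: 40.2
```

drive_tool:
  newtons: 20
  series:
    - [[-0.003,0,0],0,0.016]
    - [[-0.006,0,0.0003],0,0.016]
    - [[-0.009,0,0.0006],0,0.016]
    - [[-0.0115,0,0.001],0,0.016]
    - [[-0.0115,0,0.001],0,0.016]

```text
time_s: 13.2
position: [0.5961, -0.0091, 0.1233]
tool_rot: [[0.982, -0.187, 0.004], [-0.187, -0.982, -0.001], [0.004, 0.0, -1.0]]
ft_force: [4.3, -3.3, 2.3]
grip_width: 0.0247
gripper_force: 40.4
```

drive_tool:
  series:
    - [[-0.003,0,0.0008],0,0.016]
    - [[-0.006,0,0.0015],0,0.016]
    - [[-0.009,0,0.0023],0,0.016]
    - [[-0.0115,0,0.003],0,0.016]
    - [[-0.0115,0,0.003],0,0.016]

```text
time_s: 13.7
position: [0.5847, -0.0069, 0.1202]
tool_rot: [[0.982, -0.187, 0.003], [-0.187, -0.982, -0.001], [0.003, 0.0, -1.0]]
ft_force: [3.3, -2.8, 2.6]
grip_width: 0.025
gripper_force: 41.2
```

Run:
```python
from rig import env, viewer
from h import *
o=env.observe(); p=o["position"];R=o["tool_rot"];print(o["time_s"],p,o["ft_force"],o["wrist_torque"],o["gripper_force"])
d=viewer.get_image("wrist"); np.savez("pics/w7.npz",**d,pos=p,rot=R)
# predicted top-face centre of greaser for tilt t about grasp pt
G=p-R[:,2]*.0187; ux=R[:,0]
for t in(0,10,15,20,25,30):
    a=np.sin(np.radians(t))*-ux+np.array([0,0,np.cos(np.radians(t))]); print(t,proj(d,[G+.028*a,G-.030*a,G-.037*a]).round(0).tolist())
v,u=np.mgrid[:480,:640]; n=cv2.undistortPoints(np.c_[u.ravel(),v.ravel()].astype(float)[:,None],d["camera_matrix"],d["distortion"])[:,0]
z=d["depth"].ravel(); Rc=cv2.Rodrigues(d["rvec"])[0]; P=(np.c_[n,np.ones(len(n))]*z[:,None]-np.ravel(d["tvec"]))@Rc
q=(P-G)@np.c_[R[:,0],R[:,1],[0,0,1]]; m=(z>0)&(abs(q[:,1])<.004)&(abs(q[:,0])<.06)&(abs(q[:,2])<.075)
uu=u.ravel()
for r in range(150,480,12):
    k=m&(v.ravel()==r); 
    if k.sum(): print(r,(np.median(q[k],0)*1000).round(1),k.sum())
```

```text
13.7 [ 0.58469689 -0.00692796  0.12021657] [ 3.29825522 -2.82376006  2.58822356] [-0.79332324 -0.84970112 -0.07473534] 41.19628608226776
0 [[325.0, 388.0], [324.0, 299.0], [324.0, 292.0]]
10 [[325.0, 399.0], [324.0, 290.0], [324.0, 281.0]]
15 [[325.0, 404.0], [324.0, 285.0], [324.0, 275.0]]
20 [[325.0, 408.0], [324.0, 281.0], [324.0, 270.0]]
25 [[325.0, 411.0], [324.0, 277.0], [324.0, 265.0]]
30 [[325.0, 413.0], [324.0, 273.0], [324.0, 261.0]]
198 [ 39.8  -0.  -64.3] 15
210 [ 34.6  -0.  -59.9] 15
222 [ 31.5  -0.1 -49. ] 17
234 [ 28.8  -0.2 -39. ] 17
246 [ 28.7   0.  -23.5] 18
258 [ 22.6   0.  -25. ] 18
270 [ 19.6  -0.2 -19.2] 19
282 [ 17.4  -0.  -12.4] 20
294 [15.7 -0.1 -5.4] 20
306 [14.2  0.1  1.1] 21
318 [12.4 -0.2  6.7] 22
330 [10.8 -0.  11.8] 23
342 [ 9.4 -0.  16.9] 23
354 [ 8.2 -0.1 21.7] 25
366 [ 6.6 -0.1 25.7] 25
378 [ 5.5  0.  29.9] 26
390 [-0.   0.1 28.8] 26
402 [-6.5 -0.1 26.9] 25
414 [-13.5  -0.   24.8] 23
438 [10.2  0.  56.2] 34
450 [11.1  0.1 60.3] 35
462 [10.9  0.1 63.2] 36
474 [10.9  0.  66. ] 37
```

The depth profile puts the greaser at 16° in the grip, with its mouth about 3 mm off the nipple axis on the -x side as expected. I'm continuing the arc to about 26°.

drive_tool:
  series:
    - [[-0.003,0,0.001],0,0.016]
    - [[-0.006,0,0.002],0,0.016]
    - [[-0.009,0,0.003],0,0.016]
    - [[-0.0115,0,0.004],0,0.016]
    - [[-0.0115,0,0.004],0,0.016]

```text
time_s: 14.25
position: [0.5731, -0.0046, 0.1157]
tool_rot: [[0.982, -0.187, 0.002], [-0.187, -0.982, -0.001], [0.002, 0.0, -1.0]]
ft_force: [3.9, -2.8, 1.5]
grip_width: 0.025
gripper_force: 42.0
```

```bash
cat > tilt.py <<'E'
from rig import env, viewer
from h import *
def tilt(name):
    o=env.observe(); p=o["position"];R=o["tool_rot"];print(o["time_s"],p.round(4),"F",o["ft_force"].round(1),o["gripper_force"].__round__(1))
    d=viewer.get_image("wrist"); np.savez(f"pics/{name}.npz",**d,pos=p,rot=R)
    G=p-R[:,2]*.0187
    v,u=np.mgrid[:480,:640]; n=cv2.undistortPoints(np.c_[u.ravel(),v.ravel()].astype(float)[:,None],d["camera_matrix"],d["distortion"])[:,0]
    z=d["depth"].ravel(); Rc=cv2.Rodrigues(d["rvec"])[0]; P=(np.c_[n,np.ones(len(n))]*z[:,None]-np.ravel(d["tvec"]))@Rc
    q=(P-G)@np.c_[R[:,0],R[:,1],[0,0,1]]
    f=(z>0)&(abs(q[:,1])<.004)&(q[:,0]<.024)&(q[:,0]>0.002)&(abs(q[:,2])<.018)
    c=np.polyfit(q[f,2],q[f,0],1); t=np.arctan(-c[0])          # front line of grip x=c0*z+c1
    a=np.array([-np.sin(t),np.cos(t)]); A=np.array([c[1]-.013/np.cos(t),0.])   # axis point
    T=(z>0)&(abs(q[:,1])<.004)&(q[:,0]<.0)&(q[:,0]>-.012)&(q[:,2]>.015)&(q[:,2]<.04)
    top=np.median((q[T][:,[0,2]]-A)@a)
    F=np.array([.61588,-.01213,.056]); ux=np.array([.982,-.187,0]); uy=np.array([.187,.982,0])
    g=np.array([(G-F)@ux,G[2]-F[2]]); M=g+A+(top-.095)*a
    an=np.array([-np.sin(np.radians(25)),np.cos(np.radians(25))])
    print("tilt",np.degrees(t).round(1),"grasp from mouth",(.095-top).round(4),"y off",((G-F)@uy).round(4),"mouth in nipple frame: along",(M@an).round(4),"across(+x unit)",(M@[an[1],-an[0]]).round(4))
E
python3 -c "from tilt import tilt; tilt('w8')"
```

```text
14.25 [ 0.5731 -0.0046  0.1157] F [ 3.9 -2.8  1.5] 42.0
tilt 25.4 grasp from mouth 0.0668 y off -0.0007 mouth in nipple frame: along 0.0215 across(+x unit) -0.0036
```

drive_tool:
  newtons: 90
  series:
    - [[0.0015,0.0005,-0.0007],0,0.01]
    - [[0.003,0.001,-0.0014],0,0.01]
    - [[0.003,0.001,-0.0014],0,0.01]
    - [[0.004,0.001,0.001],0,0.01]
    - [[0.005,0.001,0.003],0,0.01]
    - [[0.0056,0.001,0.004],0,0.01]
    - [[0.0056,0.001,0.004],0,0.01]

```text
time_s: 15.0
position: [0.578, -0.0063, 0.1102]
tool_rot: [[0.982, -0.187, -0.001], [-0.187, -0.982, 0.0], [-0.001, -0.0, -1.0]]
ft_force: [3.6, -0.9, -9.7]
grip_width: 0.0245
gripper_force: 88.7
```

```bash
python3 -c "from tilt import tilt; tilt('w9')"
```

```text
15.0 [ 0.578  -0.0063  0.1102] F [ 3.6 -0.9 -9.7] 88.7
tilt 24.9 grasp from mouth 0.067 y off -0.0013 mouth in nipple frame: along 0.0143 across(+x unit) -0.0019
```

drive_tool:
  newtons: 110
  series:
    - [[0.001,0,0.002],0,0.01]
    - [[0.0018,0,0.004],0,0.01]
    - [[0.0026,0,0.006],0,0.01]
    - [[0.0034,0,0.008],0,0.01]
    - [[0.004,0,0.0095],0,0.01]
    - [[0.004,0,0.0095],0,0.01]
    - [[0.004,0,0.0095],0,0.01]

```text
time_s: 15.75
position: [0.5811, -0.0068, 0.1043]
tool_rot: [[0.982, -0.186, -0.0], [-0.186, -0.982, -0.0], [-0.0, 0.0, -1.0]]
ft_force: [-14.0, 3.0, 23.4]
grip_width: 0.024
gripper_force: 110.4
```

```bash
python3 -c "from tilt import tilt; tilt('w10')"
```

```text
15.75 [ 0.5811 -0.0068  0.1043] F [-14.    3.   23.4] 110.4
tilt 24.8 grasp from mouth 0.067 y off -0.0013 mouth in nipple frame: along 0.0076 across(+x unit) -0.0018
```

drive_tool:
  series:
    - [[0,0,0],0,0.01]
    - [[0,0,0],0,0.01]
    - [[0,0,0],0,0.01]
    - [[0,0,0],0,0.01]
    - [[0,0,0],0,0.01]
    - [[0,0,0],0,0.01]
    - [[0,0,0],0,0.01]
    - [[0,0,0],0,0.01]

```text
time_s: 16.6
position: [0.581, -0.0068, 0.1042]
tool_rot: [[0.982, -0.186, -0.0], [-0.186, -0.982, -0.0], [-0.0, 0.0, -1.0]]
ft_force: [-13.6, 2.0, 23.9]
grip_width: 0.0243
gripper_force: 110.4
```

Run:
```python
from tilt import *
tilt('w11')
d=viewer.get_image("scene"); np.savez("pics/s11.npz",**d)
cv2.imwrite("pics/s11.png",cv2.resize(d["img"][170:310,270:430,::-1],None,fx=5,fy=4.2,interpolation=cv2.INTER_CUBIC))
```

```text
16.6 [ 0.581  -0.0068  0.1042] F [-13.6   2.   23.9] 110.4
tilt 24.7 grasp from mouth 0.0669 y off -0.0013 mouth in nipple frame: along 0.0076 across(+x unit) -0.0018
```

View pics/s11.png

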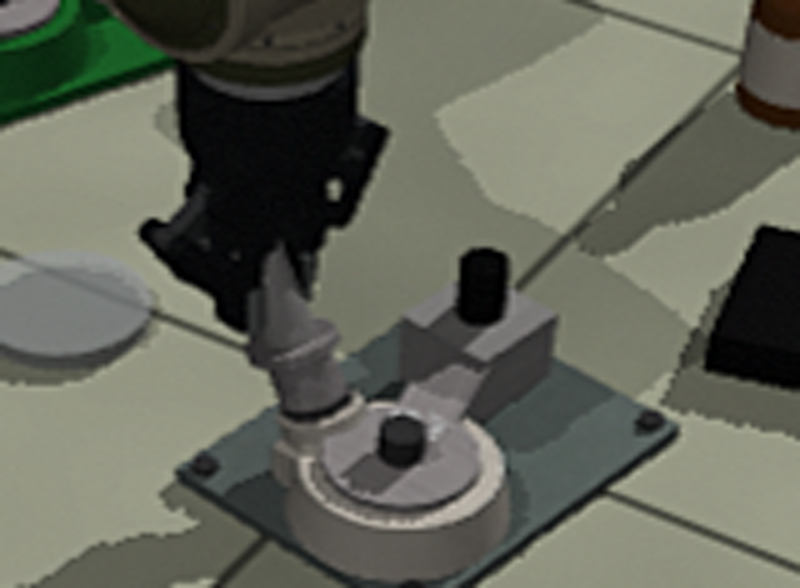

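The greaser sits square on the tilted nipple (mouth at about (310,400)) with the collar pressed down, and the pin stands home in the block at (482,290). The push is steady at about 27 N along the nipple's axis, so I'm handing in.

```bash
python3 -c "
from rig import env
print(env.close_job())"
```

```text
the job is handed in; nothing more can be done
None
```

The job is handed in: the lock pin is home in the lock block and let go, and the greaser is snapped onto the tilted nipple with the collar on its stop, still gripped and pushed at about 27 N (arm time about 17 s of 61 s); the judge returned no verdict.

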